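# Shut and bolt the bleach chest

### The job

The wooden chest with the bleach and stain removers has been left open: push its lid down until it is fully shut, push the round knob of the barrel bolt along its slot until the bolt is fully home in the keeper on the lid, then press the knob down into the notch at the end of the slot as far as it goes, so that the bolt is locked. Do it all by pushing with the fingertips: do not pinch the lid or the knob, do not raise the lid any further, and leave the other things on the worktop where they are.

Things in the scene. Friction and masses are not known exactly. Their poses are not given: they have to be found in the camera images.
- chest: fixed wooden chest, 190 deep (x), 320 wide (y), 164 mm high with the lid shut (walls 150, lid 14). Origin: centre of its underside; x points to its back (away from the robot), y to the left along its front, z up. Front wall at x = -0.095; lid hinged on the back top edge (x = 0.095, z = 0.150). A steel barrel bolt is on the front wall: rod 12 mm thick along y, axis at x = -0.109, z = 0.128
- bolt_notch (a point): on the rod's axis, level with the middle of the notch (in the chest's frame x -0.109, y -0.0175, z 0.128). The casing round the rod runs from 72 mm to the right (-y) of it to 28 mm to the left, and stands out to 32 mm from the front wall. Its L-shaped slot: a level run along y in the front, and at the run's left end a notch 14 mm wide, downward round the casing
- keeper (a point): centre of the keeper, a steel loop 24 mm wide (y) and 23 mm high on a strap from the lid's front edge. With the lid shut it hangs in front of the front wall at y = 0.075, z = 0.128 in the chest's frame, standing out 28 mm from the wall, and the rod can enter it; the strap's fold lies 3 mm proud on top of the lid there (y 0.060 to 0.090)
- chest_lid (a joint): angle of the lid, rad: 0 shut, growing as it opens; starts 0.38 to 0.65 and stays where it is left (stiff hinge: pushing down near the front edge takes about 1 to 5 N). At 0 it lies on the walls
- lid_front (a point): point on the lid's top face, midway along its width, 23 mm behind its front edge, 170 mm in front of the hinge line and 14 mm above it in the lid's frame: a good place to push down. With the lid shut it lies at x = -0.075, y = 0, z = 0.164 in the chest's frame; z axis: the lid's upward normal
- bolt (a joint): travel of the bolt toward +y of the chest (the robot's left), m: 0 drawn back, 0.052 fully home (stop); starts at 0 to 0.012. Pushing takes about 1.5 to 3 N; it stays where it is left. The handle can turn down only beyond about 0.047, where its stem stands over the notch
- bolt_handle (a joint): turn of the bolt's handle about the rod, rad: 0 when it stands level, straight out from the chest's front; grows as the knob goes down, to the stop at 1.05. In the level run of the slot it has only about 0.15 of play. Turning takes about 1 N at the knob; it stays where it is left, and turned down it keeps the bolt from sliding back
- bolt_knob (a point): centre of the round steel knob, 20 mm across, on the end of the handle (stem 8 mm thick), 48 mm from the rod's axis. With the handle level: x = -0.157, y = -0.067 + bolt travel, z = 0.128 in the chest's frame; turned down by an angle a: x = -0.109 - 0.048 cos(a), z = 0.128 - 0.048 sin(a)
- masking_tape: bystander, to be left alone: roll of masking tape lying flat, 100 mm across and 25 mm high; origin: centre of its underside
- laundry_marker: bystander, to be left alone: marker pen with a dark cap, lying, 135 x 17 x 16 mm; origin: centre of its underside
- wax_pot: bystander, to be left alone: low round pot with a screw lid, 62 mm across and 35 mm high; origin: centre of its underside
- candle_jar: bystander, to be left alone: candle in a glass jar, 76 mm across and 90 mm high; origin: centre of its underside
- sewing_tin: bystander, to be left alone: closed sewing tin, 93 x 133 x 55 mm; origin: centre of its underside
- loose_thread: bystander, to be left alone: reel of thread standing on end, 31 mm across and 43 mm high; origin: centre of its underside
- loose_peg: bystander, to be left alone: clothes peg lying flat, 72 x 15 x 12 mm; origin: centre of its underside

How it is judged:
By the outcome, as a careful person would: the job done as asked, in the order asked, and still so for the second after the job is handed in, with the robot touching nothing.
It also fails if it takes over 48 s, if anything falls off the work surface, if the arm or the gripper's body presses on something with over 40 N, if the wrist force passes 120 N, or if a joint passes its speed limit or range.

### The arm

A 6-joint arm with a two-finger parallel gripper is mounted at the origin on a cart in front of the work surface, level with it; the furniture and walls round the work are solid. World frame = base frame: x ahead of the robot, y to its left, z up, the work surface at z = 0. Lengths are in mm, angles in rad, forces in N, time in s.
With the tool pointing down it reaches from about 350 to 775 mm from the base axis. Payload 7.3 kg.
Tool frame: the origin (TCP) lies midway between the tips of the shut fingers; the grasp point (between the pads) lies 19 mm behind it; z points along the fingers, y is the line along which they close (so a half turn about z gives the same grasp; the last joint's range is limited). The gripper opens to 92 mm and grips with 3 to 60 N. Pads are 19 mm wide; open, the fingers measure 130 mm over their backs; the gripper's body (75 mm by 190 mm) begins 47 mm behind the grasp point.
Start: joints at [1.178, 0.342, 1.524, -0, 1.275, -0.146], TCP at [128.243, 509.116, 226.741] pointing down, gripper open.
Joint ranges: [-2.53, 2.53], [-0.77, 2.02], [0.04, 2.7], [-1, 4.14], [0.28, 2.66], [-3.11, 3.11]. Speed limits (rad/s): [2.57, 2.57, 3.14, 3.14, 3.14, 3.14].

### API

Orientations are given as [roll, pitch, yaw] about the fixed x, y, z axes, in that order (R = Rz(yaw) Ry(pitch) Rx(roll)).
In Python, from plant import readout, vision, order, models gives the robot as it stands. The module is installed in compiled form; this text tells all that it offers.
- The arm moves only by the tool step_arm, never from a script. Its argument "series" is text: rows parted by semicolons, each of 7 numbers parted by spaces: the gripper's target within -1 to 1 (shut at 1, half-way at 0, fully open at -1), then the shift along the tool's x, y, z each as a share of 80 mm, from -1 to 1, then the turn, a rotation vector about the tool's x, y, z each as a share of 2 pi rad, from -1 to 1. In form: jaw x y z ax ay az; .... A call has 1 to 20 rows; each row is the pose to reach, as a shift and turn from the pose commanded when the call began, along the tool's axes at that moment, turning the shorter way round; what a row does not reach only later rows make up. A row lasts 1/10 s, in which the tool goes at most 50 mm and 8.59 degrees, less where a joint would pass 70% of its speed; a pose out of reach is approached as far as the arm can. A call with a number of a shift or a turn outside -1 to 1 is refused whole. A call with a gripper value outside its range is refused whole. The fingers move at their own pace and stop on an object; the grip force is fixed at half the most. Time passes only in rows, so rows that repeat a pose let the fingers close. It gives the time, the measured TCP pose, the force, the opening and the grip force at its end, in the units of the state.
- readout.get_obs(): the state, without advancing time (a new reading comes with each control period).
- vision.capture(name): name is "scene" or "top" or "wrist"; returns a dict with "frame" (420x560x3 uint8, red, green, blue), "depth" (420x560 float32, mm along the optical axis (not along the pixel's ray), 0 where there is no reading), "fovy" (degrees; the focal length in pixels is half the picture's height over the tangent of half this angle, whatever the lens; pixels are square), "cx", "cy" (the principal point, pixels), "rvec" (rotation vector, rad) and "tvec" (3), from world to camera coordinates, as OpenCV has them; the wrist camera has in their place "mount" (4x4, takes a point from camera to tool coordinates, whose origin is the TCP and whose axes are the flange's). Camera axes: x right, y down, z forward; pixel columns grow to the right and rows downward; lengths in mm; the calibration is good to about 2 mm. A picture is of the moment at which its call begins: read the wrist's pose just before it.
- order.close_job(): hands the job in; it is judged then, once.
Trained networks look in a picture, given as the dict that the camera call returned (one of the last four; its "shot" number tells which), for a name from the list of things; names that differ only in an ending like _2 or _b are one class to them, and where a whole thing is asked for, a point or a joint stands for the part that bears it (a point fixed in the world has none). Each returns a list of dicts, best first, with "p" (0 to 1); they miss things now and then, are a little off and sometimes report something else, mostly with a low value. They report only what shows in the picture. A call takes as long as a camera call.
- models.look_for(picture, thing): "position" ([column, row] in pixels, amid what is visible of it).
- models.pinpoint(picture, thing): "position" ([column, row] in pixels: a listed point, or the origin of a listed thing).
The state is a dict: "time": time; "joint_positions": joint angles; "dq": joint speeds; "tau": joint torques, N m; "tool_pos": TCP position; "tcp_rot": TCP orientation; "contact_force": force on the tool from outside, world axes, zero at the start; "moment": the same for the moment, N m; "grip_width": finger opening in mm; "finger_force": force on a finger pad.
Only numpy, scipy, OpenCV 4.12 (cv2) and the standard library are available. Lean on these libraries where they do the work, as an engineer would, in place of code of your own. Each camera call takes 0.05 s, during which the arm holds its last target. There are 200 camera calls.

## Working session

There is one attempt and no reset: what is moved stays moved. The work goes in short steps, Python scripts to look and compute and a tool call to move; the robot and the scene stay as the last step left them, time stands still between calls to the robot, and variables do not carry over. Pictures are saved under pics/ and viewed, at most 10 in all, crops included, and the job is handed in when it is done.

Besides the shell and the picture viewer there is one more tool, called by a JSON object that holds its "op" and its "data", one argument or row to a line. step_arm: Moves the arm, as the interface text tells. Shift numbers are shares of 80 mm and turn numbers shares of 2 pi rad, none past 1 either way. Its arguments: {"type":"object","properties":{"series":{"type":"string"}},"required":["series"]}

```bash
mkdir -p pics; cat > h.py <<'E'
import numpy as np, cv2
from scipy.spatial.transform import Rotation as R
from plant import readout, vision, order, models
def ray(c,px,d):
    f=c["frame"].shape[0]/2/np.tan(np.radians(c["fovy"])/2)
    return np.array([(px[0]-c["cx"])*d/f,(px[1]-c["cy"])*d/f,d])
def world(c,px,d=None,o=None,r=2):
    if d is None:
        u,v=int(round(px[0])),int(round(px[1])); w=c["depth"][max(0,v-r):v+r+1,max(0,u-r):u+r+1]; w=w[w>0]
        d=np.median(w) if len(w) else 0
    p=ray(c,px,d)
    if "mount" in c:
        p=(c["mount"]@np.r_[p,1])[:3]; return Rt(o)@p+np.array(o["tool_pos"])
    M=R.from_rotvec(np.ravel(c["rvec"])).as_matrix(); return M.T@(p-np.ravel(c["tvec"]))
def Rt(o): return R.from_euler("xyz",o["tcp_rot"]).as_matrix()
def save(c,n): cv2.imwrite("pics/"+n,c["frame"][:,:,::-1])
E
python3 - <<'E'
from h import *
np.set_printoptions(precision=1,suppress=True)
o=readout.get_obs(); print(o)
for n in ("scene","top"):
    c=vision.capture(n); save(c,n+".png")
    for t in ("chest","bolt_notch","keeper","lid_front","bolt_knob","masking_tape","laundry_marker","wax_pot","candle_jar","sewing_tin","loose_thread","loose_peg"):
        r=models.pinpoint(c,t)
        for x in r[:1]: print(n,t,round(x["p"],2),np.array(x["position"]),world(c,x["position"]))
E
```

```text
{'time': 0.0, 'joint_positions': array([ 1.2,  0.3,  1.5, -0. ,  1.3, -0.1]), 'dq': array([-0.,  0.,  0., -0., -0.,  0.]), 'tau': array([ -0. , -43.1, -24.4,   0.1,   0.1,  -0. ]), 'tool_pos': array([128.1, 508.7, 226. ]), 'tcp_rot': array([-3.1, -0. ,  2.9]), 'contact_force': array([-0.1,  0.2, -0.9]), 'moment': array([0., 0., 0.]), 'finger_force': 0.0, 'grip_width': 91.99375644629242}
scene chest 0.59 [304.  243.3] [536.7  81.3  63.6]
scene bolt_notch 0.88 [286.3 219.8] [529.6 118.2 115.8]
scene keeper 0.77 [253.7 151.3] [548.7 197.7 248.7]
scene lid_front 0.93 [299.  146.1] [574.1 108.2 263.3]
scene masking_tape 0.6 [213.3 272.8] [414.1 232.6  25.3]
scene wax_pot 0.74 [329.2 296.1] [432.2 -13.   29.2]
scene candle_jar 0.62 [252.3 292.8] [410.9 141.1   4.5]
scene sewing_tin 0.64 [205.8 229. ] [540.6 331.   39.9]
scene loose_thread 0.84 [250.5 270.6] [472.3 177.7   8.6]
scene loose_peg 0.54 [301.  321.2] [368.1  17.8   8.4]
top chest 0.61 [292.7 183.8] [581.9 124.  266.8]
top bolt_notch 0.82 [295.2 226.1] [527.1 115.3 140.9]
top keeper 0.79 [247.3 194.2] [564.1 199.2 259.1]
top lid_front 0.83 [296.3 172.4] [604.7 118.1 253.1]
top masking_tape 0.59 [223.8 270. ] [445.2 264.3   0.3]
top laundry_marker 0.91 [278.8 285.3] [415.3 144.4  15. ]
top wax_pot 0.71 [345.6 264.7] [461.2   5.3  35. ]
top candle_jar 0.71 [199.  145.1] [699.6 317.2  81.3]
top sewing_tin 0.95 [181.  202.8] [581.1 353.1  56.2]
top loose_thread 0.61 [256.8 255.4] [475.8 191.6  43.6]
top loose_peg 0.62 [339.4 299.7] [388.1  14.8   8.6]
```

View pics/scene.png

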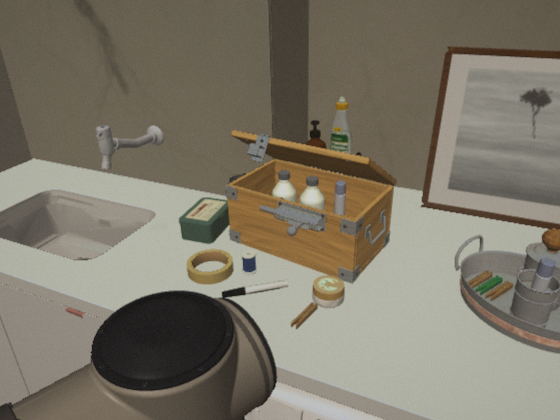

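View pics/top.png

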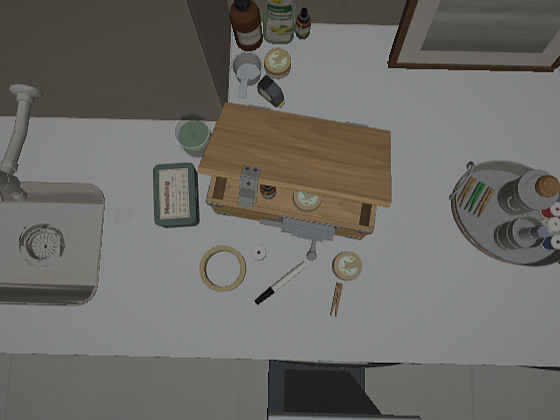

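```bash
python3 - <<'E'
from h import *
np.set_printoptions(precision=2,suppress=True)
c=vision.capture("top")
for px in [(226,112),(386,135),(386,194),(208,168),(216,206),(368,234),(311,256),(295,228)]: print(px,world(c,px,r=1))
# lid plane
m=np.zeros((420,560),np.uint8); cv2.fillPoly(m,[np.array([(228,112),(384,134),(384,190),(270,178),(262,160),(212,162)])],1)
v,u=np.nonzero(m); P=np.array([world(c,(a,b),r=0) for a,b in zip(u,v) if c["depth"][b,a]>0])
ctr=np.median(P,0); 
for _ in range(5):
    _,_,V=np.linalg.svd(P-P.mean(0),full_matrices=False); n=V[2]*np.sign(V[2][2]); d=(P-P.mean(0))@n; P=P[abs(d)<4]
n=V[2]*np.sign(V[2][2]); print("n",n,"ang",np.arccos(n[2]),"yaw of normal horiz",np.arctan2(n[1],n[0]),P.mean(0),d.std())
# lid region by plane
v,u=np.mgrid[80:260,180:410]; D=c["depth"]
f=210/np.tan(np.radians(c["fovy"])/2)
Z=D[80:260,180:410]; pc=np.stack([(u-c["cx"])*Z/f,(v-c["cy"])*Z/f,Z],-1).reshape(-1,3)
M=R.from_rotvec(np.ravel(c["rvec"])).as_matrix(); W=(pc-np.ravel(c["tvec"]))@M
on=(abs((W-P.mean(0))@n)<5).reshape(Z.shape).astype(np.uint8)
on=cv2.morphologyEx(on,cv2.MORPH_OPEN,np.ones((9,9)))
k,l,s,_=cv2.connectedComponentsWithStats(on); i=1+np.argmax(s[1:,4]); Q=W[(l==i).ravel()]
# lid axes
y=np.cross([0,0,1],n); y/=np.linalg.norm(y); 
if y[1]<0:y=-y
x=np.cross(y,n); print("y axis",y,"yaw",np.arctan2(-y[0],y[1]))
q=Q-P.mean(0); r=cv2.minAreaRect(np.c_[q@x,q@y].astype(np.float32)); print(r)
print("extent x",np.percentile(q@x,[.3,50,99.7]),"y",np.percentile(q@y,[.3,50,99.7]))
b=cv2.boxPoints(r); print(P.mean(0)+b[:,:1]*x+b[:,1:]*y)
# knob
s=vision.capture("scene")
for cc in (c,s):
  for t in ("bolt_knob","bolt_notch","lid_front","keeper"):
    for w in models.pinpoint(cc,t)[:2]: print(t,w["p"],w["position"],world(cc,w["position"],r=1))
E
```

```text
(226, 112) [735.58 250.87 181.65]
(386, 135) [700.92 -52.56 171.83]
(386, 194) [569.43 -31.56 261.32]
(208, 168) [605.19 265.39 267.9 ]
(216, 206) [567.42 271.95 109.06]
(368, 234) [530.54 -47.93   2.74]
(311, 256) [471.41  84.23 136.89]
(295, 228) [523.48 115.55 140.55]
n [ 0.55 -0.09  0.83] ang 0.5852380486645392 yaw of normal horiz -0.15962274772300977 [653.33 103.05 219.88] 0.9396617266082061
y axis [ 0.16  0.99 -0.  ] yaw -0.15962274772300977
((7.574310302734375, 8.415435791015625), (202.25726318359375, 325.3648681640625), 0.10839579254388809)
extent x [-91.24  -5.28 104.93] y [-153.37    6.4   168.4 ]
[[603.25 284.22 271.73]
 [552.04 -37.09 271.39]
 [718.55 -63.51 159.67]
 [769.76 257.8  160.01]]
bolt_notch 0.56 [296.1, 227.6] [524.35 113.47 140.13]
bolt_notch 0.34 [178.7, 200.0] [587.06 358.39  55.61]
lid_front 0.7 [295.4, 173.3] [602.89 119.59 254.07]
keeper 0.65 [245.3, 195.1] [562.09 202.31 261.17]
bolt_knob 0.65 [290.6, 227.7] [468.58  81.37 137.49]
bolt_knob 0.3 [300.8, 318.3] [372.15  19.88  11.35]
bolt_notch 0.95 [286.7, 217.6] [529.12 116.99 121.51]
bolt_notch 0.44 [289.2, 228.6] [467.21  83.72 135.7 ]
lid_front 0.6 [298.2, 145.0] [574.43 110.06 265.25]
keeper 0.79 [259.6, 151.5] [568.94 194.87 241.57]
```

```bash
cat >> h.py <<'E'
C=np.array([639.4,113.1,0]); YAW=-0.16
B=R.from_euler("z",YAW).as_matrix()
def goal(p,tilt=0.,frame="chest"):
    """print shift/turn shares, tool axes, to chest point p (mm) with fingers tilted toward chest by tilt"""
    o=readout.get_obs(); A=Rt(o); w=C+B@np.array(p,float) if frame=="chest" else np.array(p,float)
    T=(R.from_euler("z",np.pi+YAW)*R.from_euler("x",np.pi)*R.from_euler("y",-tilt)).as_matrix()
    print("t",round(o["time"],2),"chest pos",np.round(B.T@(o["tool_pos"]-C),1),"F",np.round(o["contact_force"],1))
    print("shift",np.round(A.T@(w-o["tool_pos"])/80,3),"turn",np.round(R.from_matrix(A.T@T).as_rotvec()/2/np.pi,4))
E
python3 - <<'E'
from h import *
print(readout.get_obs()["tcp_rot"]); goal([-35,0,310])
E
```

```text
[3.14150213e+00 7.09833756e-06 2.89483496e+00]
t 1.8 chest pos [-567.7  309.5  226.7] F [ 0.1 -0.1 -0.8]
shift [-6.969 -3.277 -1.041] turn [ 0.      0.     -0.0138]
```

{"op": "step_arm", "data": {
  "series": "1 0 0 -0.5 0 0 0; 1 0 0 -1 0 0 0;1 0 0 -1 0 0 0"
}}

```text
time: 2.1
tool_pos: [129.0, 511.2, 312.3]
tcp_rot: [3.131, 0.001, 2.895]
contact_force: [0.1, 0.7, -0.0]
grip_width: 72.4
finger_force: 0.0
```

{"op": "step_arm", "data": {
  "series": "1 -0.5 -0.25 0 0 0 -0.007; 1 -1 -0.47 0 0 0 -0.0138"
}}

```text
time: 2.3
tool_pos: [196.5, 452.6, 306.4]
tcp_rot: [-3.142, 0.0, 2.986]
contact_force: [0.7, 1.0, -0.5]
grip_width: 56.3
finger_force: 0.0
```

{"op": "step_arm", "data": {
  "series": "1 -0.5 -0.25 0 0 0 0; 1 -1 -0.45 0 0 0 0"
}}

```text
time: 2.5
tool_pos: [270.7, 403.4, 306.5]
tcp_rot: [-3.142, -0.0, 2.982]
contact_force: [-0.1, 0.8, 0.5]
grip_width: 40.4
finger_force: 0.0
```

{"op": "step_arm", "data": {
  "series": "1 -0.5 -0.25 0 0 0 0; 1 -1 -0.45 0 0 0 0"
}}

```text
time: 2.7
tool_pos: [344.2, 355.1, 306.5]
tcp_rot: [-3.142, -0.0, 2.981]
contact_force: [-0.6, 1.2, 0.0]
grip_width: 24.3
finger_force: 0.0
```

{"op": "step_arm", "data": {
  "series": "1 -0.5 -0.25 0 0 0 0; 1 -1 -0.45 0 0 0 0"
}}

```text
time: 2.9
tool_pos: [417.5, 306.7, 306.4]
tcp_rot: [-3.142, -0.0, 2.981]
contact_force: [-1.2, 0.7, 0.8]
grip_width: 8.4
finger_force: 0.0
```

{"op": "step_arm", "data": {
  "series": "1 -0.5 -0.25 0 0 0 0; 1 -1 -0.45 0 0 0 0;1 -1 -0.45 0 0 0 0;1 -1 -0.45 0 0 0 0"
}}

```text
time: 3.3
tool_pos: [489.8, 259.3, 305.8]
tcp_rot: [-3.141, -0.002, 2.98]
contact_force: [-0.9, -0.3, 0.0]
grip_width: 0.6
finger_force: 0.0
```

```bash
python3 - <<'E'
from h import *
print(readout.get_obs()["tcp_rot"]); goal([-35,0,310])
E
```

```text
[-3.14115775e+00 -1.67746072e-03  2.97952999e+00]
t 3.3 chest pos [-171.   120.5  305.8] F [-0.9 -0.3  0. ]
shift [-1.703 -1.503 -0.055] turn [-0.0001 -0.0003 -0.0003]
```

{"op": "step_arm", "data": {
  "series": "1 -0.5 -0.5 0 0 0 0; 1 -0.9 -0.8 0 0 0 0; 1 -0.9 -0.8 0 0 0 0"
}}

```text
time: 3.6
tool_pos: [552.2, 182.6, 306.0]
tcp_rot: [-3.14, 0.001, 2.978]
contact_force: [0.0, 0.6, 0.1]
grip_width: 0.2
finger_force: 0.0
```

{"op": "step_arm", "data": {
  "series": "1 -0.4 -0.4 0 0 0 0; 1 -0.8 -0.7 0.1 0 0 0; 1 -0.8 -0.7 0.3 0 0 0; 1 -0.8 -0.7 0.42 0 0 0;1 -0.8 -0.7 0.42 0 0 0"
}}

```text
time: 4.1
tool_pos: [603.1, 121.3, 271.6]
tcp_rot: [-3.141, -0.004, 2.983]
contact_force: [-0.6, 0.8, -0.2]
grip_width: 0.4
finger_force: 0.0
```

```bash
python3 - <<'E'
from h import *
goal([-36,0,255])
E
```

```text
t 4.1 chest pos [-37.2   2.3 271.6] F [-0.6  0.8 -0.2]
shift [-0.015 -0.029  0.208] turn [-0.     -0.0006  0.0003]
```

{"op": "step_arm", "data": {
  "series": "1 0 0 0.1 0 0 0; 1 0 0 0.2 0 0 0; 1 0.05 0 0.3 0 0 0; 1 0.1 0 0.4 0 0 0; 1 0.15 0 0.5 0 0 0; 1 0.2 0 0.6 0 0 0; 1 0.25 0 0.7 0 0 0; 1 0.3 0 0.8 0 0 0; 1 0.35 0 0.9 0 0 0"
}}

```text
time: 5.0
tool_pos: [577.3, 124.1, 200.5]
tcp_rot: [-3.142, 0.001, 2.981]
contact_force: [2.2, -0.4, 1.8]
grip_width: 0.6
finger_force: 1.2
```

```bash
python3 - <<'E'
from h import *
goal([-72,0,164])
E
```

```text
t 5.0 chest pos [-63.1   0.9 200.5] F [ 2.2 -0.4  1.8]
shift [ 0.112 -0.012  0.456] turn [-0.      0.0002 -0.    ]
```

{"op": "step_arm", "data": {
  "series": "1 0.04 0 0.1 0 0 0; 1 0.07 0 0.2 0 0 0; 1 0.09 0 0.3 0 0 0; 1 0.1 0 0.37 0 0 0; 1 0.1 0 0.42 0 0 0; 1 0.1 0 0.45 0 0 0; 1 0.1 0 0.47 0 0 0; 1 0.1 0 0.48 0 0 0; 1 0.1 0 0.48 0 0 0"
}}

```text
time: 5.9
tool_pos: [568.5, 125.5, 164.1]
tcp_rot: [-3.141, -0.001, 2.982]
contact_force: [-6.5, -0.9, 11.1]
grip_width: 0.6
finger_force: 5.9
```

{"op": "step_arm", "data": {
  "series": "1 0 0 0.02 0 0 0; 1 0 0 0.02 0 0 0; 1 0 0 -0.3 0 0 0; 1 0 0 -0.9 0 0 0; 1 0.5 -0.4 -0.9 0 -0.02 0; 1 1 -0.8 -0.9 0 -0.04 0; 1 1 -1 -0.9 0 -0.06 0;  1 1 -1 -0.9 0 -0.08 0; 1 1 -1 -0.9 0 -0.08 0; 1 1 -1 -0.9 0 -0.08 0"
}}

```text
time: 6.9
tool_pos: [477.8, 59.5, 235.4]
tcp_rot: [3.141, 0.501, 2.982]
contact_force: [0.4, -0.2, -0.2]
grip_width: 0.5
finger_force: 0.0
```

```bash
python3 - <<'E'
from h import *
np.set_printoptions(precision=1,suppress=True)
goal([-152,-101,180],0.5)
c=vision.capture("scene"); save(c,"s2.png")
o=readout.get_obs(); w=vision.capture("wrist"); save(w,"w2.png")
for n,cc in (("s",c),("w",w)):
  for t in ("bolt_knob","bolt_notch","keeper","lid_front"):
    for r in models.pinpoint(cc,t)[:1]: p=world(cc,r["position"],o=o); print(n,t,r["p"],np.array(r["position"]),p,B.T@(p-C))
import cv2
cv2.imwrite("pics/c2.png",np.hstack([cv2.resize(c["frame"][100:310,180:420],(400,350)),cv2.resize(w["frame"],(400,350))])[:,:,::-1])
E
```

```text
t 6.9 chest pos [-151.   -78.6  235.4] F [ 0.4 -0.2 -0.2]
shift [ 0.3 -0.3  0.6] turn [0. 0. 0.]
s bolt_knob 0.61 [295.8 229.1] [475.   73.3 132.8] [-155.9  -65.5  132.8]
s bolt_notch 0.71 [288.3 216.8] [512.6 105.8 134.1] [-124.1  -27.4  134.1]
s keeper 0.81 [252.5 205.7] [528.5 195.9 133.8] [-122.7   64.1  133.8]
s lid_front 0.97 [290.  192.1] [559.8 122.6 165.3] [-80.1  -3.3 165.3]
w bolt_knob 0.91 [308.6 135.1] [466.8  82.1 135.6] [-165.5  -58.1  135.6]
w bolt_notch 0.63 [348.3 184.3] [518.6 111.3 139. ] [-118.9  -21.1  139. ]
w keeper 0.79 [446.5 178.3] [527.2 195.1 136.6] [-123.8   63.1  136.6]
w lid_front 0.73 [370.1 235. ] [559.9 126.4 163.8] [-80.6   0.5 163.8]
```

View pics/c2.png

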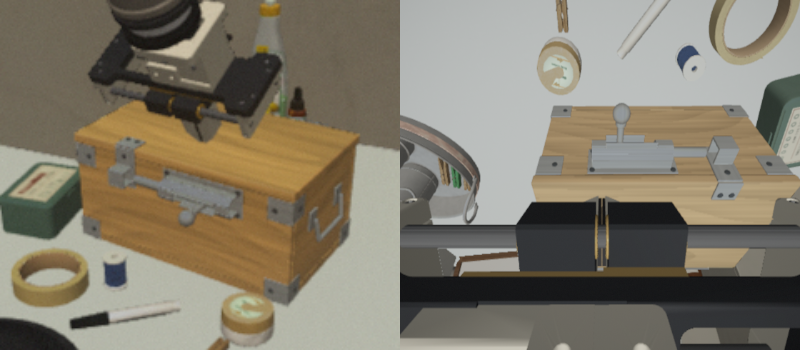

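{"op": "step_arm", "data": {
  "series": "1 0 -0.35 0 0 0 0; 1 0.2 -0.35 0.35 0 0 0; 1 0.4 -0.35 0.7 0 0 0; 1 0.4 -0.35 0.7 0 0 0"
}}

```text
time: 7.8
tool_pos: [469.2, 31.7, 166.5]
tcp_rot: [-3.141, 0.494, 2.981]
contact_force: [-0.9, -0.1, 0.0]
grip_width: 0.5
finger_force: 0.0
```

{"op": "step_arm", "data": {
  "series": "1 0.16 0 0.3 0 0 0; 1 0.31 0 0.58 0 0 0; 1 0.31 0 0.58 0 0 0; 1 0.31 0 0.58 0 0 0"
}}

```text
time: 8.2
tool_pos: [476.0, 33.9, 132.3]
tcp_rot: [-3.137, 0.487, 2.982]
contact_force: [0.6, 0.6, 0.4]
grip_width: 0.5
finger_force: 0.0
```

```bash
python3 - <<'E'
from h import *
goal([-152,-44,118],0.5)
o=readout.get_obs(); w=vision.capture("wrist"); save(w,"w3.png")
E
```

```text
t 8.2 chest pos [-148.7 -104.2  132.3] F [0.6 0.6 0.4]
shift [0.12  0.753 0.135] turn [-0.0008 -0.0021  0.0001]
```

View pics/w3.png

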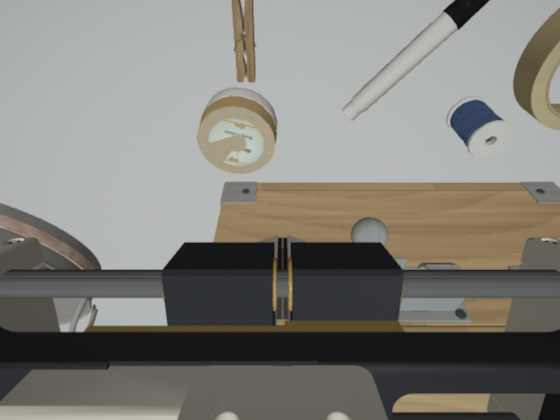

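```bash
python3 - <<'E'
from h import *
o=readout.get_obs(); print(o["joint_positions"],o["dq"],o["tau"]); goal([-152,-104,118],0.5)
E
```

```text
[-0.05271772  0.1919033   2.18588628 -0.19701722  0.28444979 -1.28669443] [-0.0013168  -0.00645872  0.00734758 -0.00433746 -0.00617126  0.00407051] [ 6.91343914e-03 -2.81935912e+01 -1.80576128e+01 -2.02813474e-01
 -1.98153935e+00 -1.64508208e-02]
t 8.25 chest pos [-148.8 -104.2  132.5] F [ 0.4 -0.2 -0.5]
shift [0.12  0.004 0.141] turn [-0.0008 -0.002   0.    ]
```

{"op": "step_arm", "data": {
  "series": "1 0.12 0 0.13 0 0 0; 1 0.12 0 0.13 0 0 0; 1 0.12 0 0.13 0 0 0"
}}

```text
time: 8.55
tool_pos: [473.0, 35.9, 125.8]
tcp_rot: [-3.133, 0.475, 2.982]
contact_force: [-0.2, 0.1, -0.4]
grip_width: 0.3
finger_force: 0.0
```

```bash
python3 - <<'E'
from h import *
o=readout.get_obs(); print(o["joint_positions"],o["dq"],o["tau"]); goal([-152,-104,118],0.5)
E
```

```text
[-0.0447593   0.20436383  2.18922788 -0.21990509  0.28329961 -1.25679951] [-0.00217827 -0.00056503  0.00170926  0.00274592 -0.00170286 -0.00315942] [ 3.89315060e-02 -2.89973849e+01 -1.76989371e+01 -2.39831870e-01
 -1.91730782e+00  1.98263983e-02]
t 8.55 chest pos [-151.9 -102.7  125.8] F [-0.2  0.1 -0.4]
shift [ 0.045 -0.015  0.086] turn [-0.0013 -0.004   0.    ]
```

{"op": "step_arm", "data": {
  "series": "1 0 0 0 0 0.014 0; 1 0 0 0 0 0.028 0; 1 0.045 -0.015 0.086 0 0.028 0; 1 0.045 -0.015 0.086 0 0.028 0"
}}

```text
time: 8.95
tool_pos: [472.1, 34.3, 116.5]
tcp_rot: [-3.133, 0.298, 2.979]
contact_force: [-1.8, -0.7, -0.2]
grip_width: 0.4
finger_force: 0.0
```

```bash
python3 - <<'E'
from h import *
goal([-155,-104,118],0.3)
E
```

```text
t 8.95 chest pos [-152.7 -104.5  116.5] F [-1.8 -0.7 -0.2]
shift [ 0.023  0.005 -0.026] turn [-0.0014 -0.0003 -0.0003]
```

{"op": "step_arm", "data": {
  "series": "1 0.02 0.08 -0.02 0 0 0; 1 0.02 0.15 -0.02 0 0 0; 1 0.02 0.2 -0.02 0 0 0; 1 0.02 0.25 -0.02 0 0 0; 1 0.02 0.3 -0.02 0 0 0; 1 0.02 0.36 -0.02 0 0 0; 1 0.02 0.42 -0.02 0 0 0; 1 0.02 0.48 -0.02 0 0 0; 1 0.02 0.54 -0.02 0 0 0; 1 0.02 0.6 -0.02 0 0 0; 1 0.02 0.6 -0.02 0 0 0"
}}

```text
time: 10.05
tool_pos: [478.9, 82.9, 118.5]
tcp_rot: [-3.134, 0.299, 2.98]
contact_force: [-0.2, 0.0, 0.3]
grip_width: 0.2
finger_force: 0.0
```

```bash
python3 - <<'E'
from h import *
goal([-155,-44,118],0.3)
print(readout.get_obs()["tool_pos"])
E
```

```text
t 10.05 chest pos [-153.7  -55.4  118.5] F [-0.2  0.   0.3]
shift [ 0.018  0.142 -0.   ] turn [-0.0013 -0.0002 -0.0002]
[478.88618275  82.88843396 118.4689215 ]
```

```bash
python3 - <<'E'
from h import *
c=vision.capture("scene"); o=readout.get_obs(); w=vision.capture("wrist")
cv2.imwrite("pics/c4.png",np.hstack([cv2.resize(c["frame"][160:280,210:370],(400,300)),cv2.resize(w["frame"],(400,300))])[:,:,::-1])
for cc in (c,w):
  for r in models.pinpoint(cc,"bolt_knob")[:1]: p=world(cc,r["position"],o=o); print(r, B.T@(p-C))
E
```

```text
{'position': [279.1, 226.8], 'p': 0.48} [-165.71503758  -33.19458047  132.80810376]
```

View pics/c4.png

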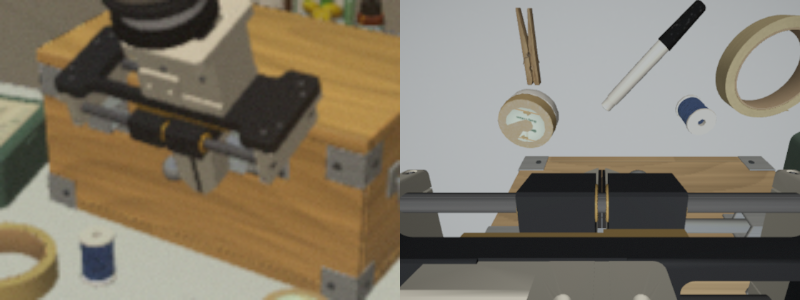

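{"op": "step_arm", "data": {
  "series": "1 0 0.06 0 0 0 0; 1 0 0.12 0 0 0 0; 1 0 0.17 0 0 0 0; 1 0 0.17 0 0 0 0"
}}

```text
time: 10.65
tool_pos: [480.9, 96.1, 118.4]
tcp_rot: [-3.134, 0.299, 2.981]
contact_force: [0.3, -2.7, 0.3]
grip_width: 0.0
finger_force: 1.0
```

{"op": "step_arm", "data": {
  "series": "1 0 0.03 0 0 0 0; 1 0 0.06 0 0 0 0; 1 0 0.06 0 0 0 0"
}}

```text
time: 10.95
tool_pos: [480.9, 98.0, 117.9]
tcp_rot: [-3.129, 0.296, 2.981]
contact_force: [-0.6, -19.3, 0.2]
grip_width: 0.3
finger_force: 9.3
```

{"op": "step_arm", "data": {
  "series": "1 0 -0.06 0 0 0 0; 1 0 -0.12 0 0 0 0; 1 -0.06 -0.12 -0.2 0 0 0; 1 -0.17 -0.12 -0.54 0 0 0; 1 -0.17 0.1 -0.54 0 0 0; 1 -0.17 0.27 -0.54 0 0 0; 1 -0.17 0.27 -0.54 0 0 0"
}}

```text
time: 11.65
tool_pos: [485.8, 123.3, 163.7]
tcp_rot: [-3.135, 0.299, 2.981]
contact_force: [0.4, -0.0, 0.3]
grip_width: 0.2
finger_force: 0.0
```

```bash
python3 - <<'E'
from h import *
c=vision.capture("scene"); o=readout.get_obs(); w=vision.capture("wrist")
cv2.imwrite("pics/c5.png",np.hstack([cv2.resize(c["frame"][160:280,210:370],(400,300)),cv2.resize(w["frame"],(400,300))])[:,:,::-1])
for cc in (c,w):
  for t in ("bolt_knob","bolt_notch"):
   for r in models.pinpoint(cc,t)[:1]: p=world(cc,r["position"],o=o); print(t,r, B.T@(p-C))
goal([-157,-16,150],.3)
E
```

```text
bolt_knob {'position': [273.7, 221.6], 'p': 0.44} [-161.54219223  -17.65721085  137.82878409]
bolt_notch {'position': [253.9, 206.8], 'p': 0.41} [-119.90904673   62.6668108   130.35344634]
bolt_knob {'position': [280.6, 207.4], 'p': 0.97} [-166.10015634  -16.14197607  134.69520242]
t 11.95 chest pos [-153.4  -16.2  163.2] F [-1.3 -0.1  0.9]
shift [0.091 0.004 0.145] turn [-0.0014 -0.0003 -0.0003]
```

View pics/c5.png

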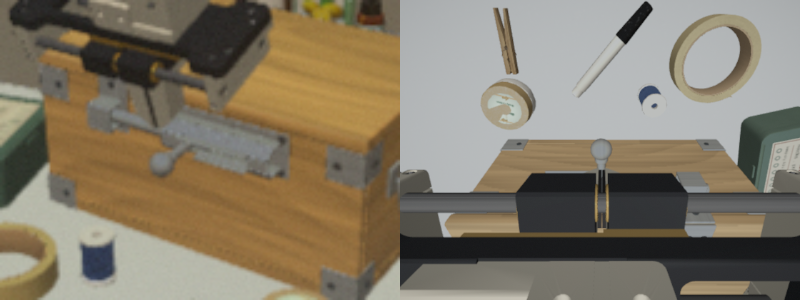

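{"op": "step_arm", "data": {
  "series": "1 0.16 0 0.12 0 0 0; 1 0.16 0 0.23 0 0 0; 1 0.17 0 0.3 0 0 0; 1 0.18 0 0.37 0 0 0; 1 0.19 0 0.44 0 0 0; 1 0.2 0 0.5 0 0 0; 1 0.2 0 0.57 0 0 0; 1 0.2 0 0.57 0 0 0"
}}

```text
time: 12.75
tool_pos: [483.7, 121.8, 114.5]
tcp_rot: [-3.133, 0.298, 2.98]
contact_force: [-0.6, -0.0, 0.1]
grip_width: 0.4
finger_force: 0.0
```

```bash
python3 - <<'E'
from h import *
goal([-142,-16,93],.3)
E
```

```text
t 12.75 chest pos [-155.1  -16.2  114.5] F [-0.6 -0.   0.1]
shift [-0.078  0.005  0.305] turn [-0.0014 -0.0003 -0.0003]
```

{"op": "step_arm", "data": {
  "series": "1 -0.02 0 0.06 0 0 0; 1 -0.03 0 0.12 0 0 0; 1 -0.05 0 0.18 0 0 0; 1 -0.07 0 0.24 0 0 0; 1 -0.08 0 0.29 0 0 0; 1 -0.08 0 0.31 0 0 0; 1 -0.08 0 0.31 0 0 0"
}}

```text
time: 13.45
tool_pos: [497.2, 119.6, 94.2]
tcp_rot: [-3.134, 0.3, 2.98]
contact_force: [-5.4, -0.3, 11.1]
grip_width: 0.2
finger_force: 6.6
```

```bash
python3 - <<'E'
from h import *
goal([-142,-16,90],.3)
c=vision.capture("scene")
cv2.imwrite("pics/c6.png",cv2.resize(c["frame"][160:280,210:370],(640,480))[:,:,::-1])
E
```

```text
t 13.45 chest pos [-141.4  -16.2   94.2] F [-5.4 -0.3 11.1]
shift [0.023 0.003 0.047] turn [-0.0013 -0.     -0.0003]
```

View pics/c6.png

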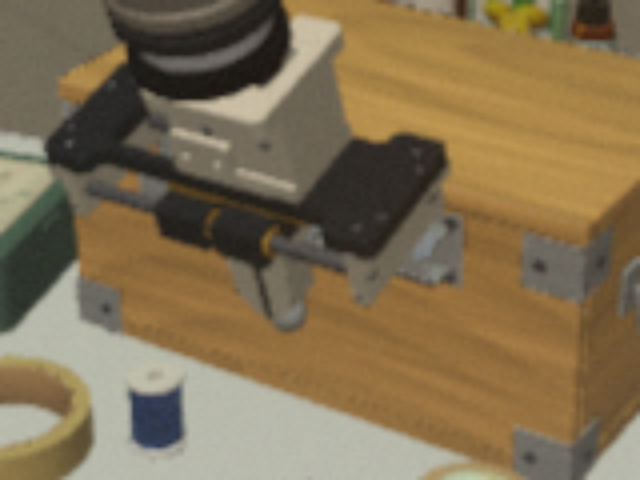

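{"op": "step_arm", "data": {
  "series": "1 0 0 0.02 0 0 0; 1 0 0 0.02 0 0 0; 1 0 0 0.02 0 0 0"
}}

```text
time: 13.8
tool_pos: [497.7, 119.6, 93.6]
tcp_rot: [-3.134, 0.301, 2.98]
contact_force: [-10.8, 0.2, 21.6]
grip_width: 0.4
finger_force: 11.7
```

{"op": "step_arm", "data": {
  "series": "1 0 0 -0.1 0 0 0; 1 0.1 0 -0.3 0 0 0; 1 0.2 0 -0.6 0 0 0; 1 0.2 0 -1 0 0 0; 1 0.2 0 -1 0 0 0; 1 0.2 0 -1 0 0 0"
}}

```text
time: 14.4
tool_pos: [459.3, 126.4, 164.0]
tcp_rot: [-3.134, 0.3, 2.98]
contact_force: [0.4, -0.1, -0.1]
grip_width: 0.1
finger_force: 0.0
```

```bash
python3 - <<'E'
from h import *
c=vision.capture("scene"); o=readout.get_obs(); w=vision.capture("wrist")
cv2.imwrite("pics/c7.png",np.hstack([cv2.resize(c["frame"][160:280,210:370],(400,300)),cv2.resize(w["frame"],(400,300))])[:,:,::-1])
for cc in (c,w):
  for t in ("bolt_knob",):
   for r in models.pinpoint(cc,t)[:1]: p=world(cc,r["position"],o=o); print(t,r, B.T@(p-C))
goal([-157,-16,150],.3)
E
```

```text
bolt_knob {'position': [282.1, 235.3], 'p': 0.68} [-138.16107978  -20.94997749   95.75970067]
bolt_knob {'position': [277.3, 230.3], 'p': 0.67} [-142.12704623  -20.37923982   91.75781501]
t 14.6 chest pos [-180.4  -15.9  162.4] F [0.1 0.6 0.1]
shift [-0.235  0.002  0.234] turn [-0.0015 -0.0006 -0.0003]
```

View pics/c7.png

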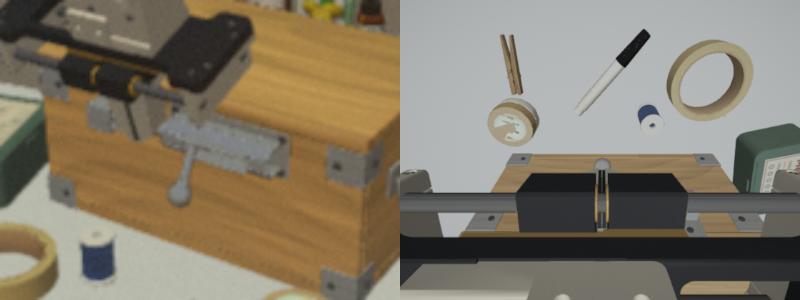

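{"op": "step_arm", "data": {
  "series": "1 0 -0.3 0 0 0 0; 1 0 -0.53 0 0 0 0; 1 0 -0.53 0.3 0 0 0; 1 0 -0.53 0.6 0 0 0; 1 0 -0.53 0.8 0 0 0; 1 -0.14 -0.53 0.95 0 0 0; 1 -0.14 -0.53 1 0 0 0; 1 -0.14 -0.53 1 0 0 0"
}}

```text
time: 15.4
tool_pos: [485.2, 78.2, 89.6]
tcp_rot: [-3.133, 0.296, 2.979]
contact_force: [0.5, -0.7, 0.0]
grip_width: 0.3
finger_force: 0.0
```

{"op": "step_arm", "data": {
  "series": "1 0 0.06 0 0 0 0; 1 0 0.12 0 0 0 0; 1 0 0.15 0 0 0 0; 1 0 0.17 0 0 0 0; 1 0 0.17 0 0 0 0"
}}

```text
time: 15.9
tool_pos: [488.0, 92.2, 90.8]
tcp_rot: [-3.134, 0.299, 2.98]
contact_force: [-0.0, -0.3, 0.2]
grip_width: 0.2
finger_force: 0.0
```

```bash
python3 - <<'E'
from h import *
goal([-143,-40,85],.3)
E
```

```text
t 15.9 chest pos [-146.1  -44.7   90.8] F [-0.  -0.3  0.2]
shift [-0.016  0.06   0.081] turn [-0.0013 -0.0002 -0.0002]
```

{"op": "step_arm", "data": {
  "series": "1 -0.02 -0.05 0.06 0 0 0; 1 -0.02 -0.05 0.13 0 0 0; 1 -0.02 -0.05 0.13 0 0 0; 1 -0.02 0 0.13 0 0 0; 1 -0.02 0.03 0.13 0 0 0; 1 -0.02 0.03 0.13 0 0 0"
}}

```text
time: 16.5
tool_pos: [493.1, 93.8, 81.2]
tcp_rot: [-3.134, 0.299, 2.98]
contact_force: [-0.2, -0.7, 0.6]
grip_width: 0.7
finger_force: 0.0
```

{"op": "step_arm", "data": {
  "series": "1 0 0.02 0 0 0 0; 1 0 0.04 0 0 0 0; 1 0 0.04 0 0 0 0"
}}

```text
time: 16.8
tool_pos: [493.5, 96.7, 81.1]
tcp_rot: [-3.134, 0.299, 2.98]
contact_force: [0.6, 0.1, 0.5]
grip_width: 0.4
finger_force: 0.0
```

```bash
python3 - <<'E'
from h import *
goal([-143,-40,85],.3)
E
```

```text
t 16.8 chest pos [-141.4  -39.4   81.1] F [0.6 0.1 0.5]
shift [ 0.005 -0.008 -0.052] turn [-0.0013 -0.0002 -0.0002]
```

{"op": "step_arm", "data": {
  "series": "1 0 -0.1 0 0 0 0; 1 0.1 -0.15 -0.2 0 0 0; 1 0.2 -0.15 -0.5 0 0 0; 1 0.3 -0.15 -0.9 0 0 0; 1 0.3 -0.15 -1 0 0 0; 1 0.3 -0.15 -1 0 0 0"
}}

```text
time: 17.4
tool_pos: [446.5, 92.6, 151.8]
tcp_rot: [-3.135, 0.302, 2.98]
contact_force: [0.0, 0.2, -0.1]
grip_width: 0.4
finger_force: 0.0
```

```bash
python3 - <<'E'
from h import *
goal([-157,-16,150],.3)
print(order.close_job())
E
```

```text
t 17.4 chest pos [-187.2  -50.9  151.8] F [ 0.   0.2 -0.1]
shift [-0.353  0.438  0.13 ] turn [-0.0012  0.0003 -0.0003]
the job is handed in; nothing more can be done
None
```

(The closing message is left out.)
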